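# Turn the recipe leaf and set the page holder

## Robot

A 7-joint arm with a two-finger parallel gripper is mounted at the origin on a cart in front of the work surface, level with it; the furniture and walls round the work are solid. World frame = base frame: x ahead of the robot, y to its left, z up, the work surface at z = 0. Lengths are in m, angles in rad, forces in N, time in s.
With the tool pointing down it reaches from about 0.425 to 0.875 m from the base axis. Payload 4.7 kg.
Tool frame: the origin (TCP) lies at the very end of the fingers, on their centre line; the grasp point (between the pads) lies 19 mm behind it; z points along the fingers, y is the line along which they close (so a half turn about z gives the same grasp; the last joint's range is limited). The gripper opens to 87 mm and grips with 3 to 60 N. Pads are 19 mm wide; open, the fingers measure 117 mm over their backs; the gripper's body (75 mm by 190 mm) begins 51 mm behind the grasp point.
Start: joints at [1.135, 0.321, -0.07, 1.45, 0.023, 1.371, -0.057], TCP at [0.283, -0.585, 0.223] pointing down, gripper open.
Joint ranges: [-2.86, 2.86], [-0.3, 2.09], [-1.38, 1.24], [0.06, 2.45], [-1.56, 4.7], [0.09, 2.05], [-2.69, 2.69]. Speed limits (rad/s): [2.57, 2.57, 3.14, 3.14, 3.14, 3.14, 3.14].

## Interface

Orientations are given as a rotation vector (axis times angle).
In Python, from bench import ctrl gives the robot as it stands.
- The arm moves only by the shell command python3 -m jog 'ROWS' [FORCE]. ROWS is JSON, a list that holds one entry, the list of rows, each a list of 7 numbers: the shift along the tool's x, y, z in mm, then the turn, a rotation vector about the tool's x, y, z in degrees, then the finger opening in mm, from 0 to 87. A call has 1 to 10 rows; each row is the pose to reach, as a shift and turn from the pose commanded when the call began, along the tool's axes at that moment; what a row does not reach only later rows make up. A row lasts 1/10 s, in which the tool goes at most 50 mm and 8.59 degrees, less where a joint would pass 70% of its speed; a pose out of reach is approached as far as the arm can. A call with a gripper value outside its range is refused whole. The fingers move at their own pace and stop on an object; FORCE is the grip in N (left out, the last holds). Time passes only in rows, so rows that repeat a pose let the fingers close. It gives the time, the measured TCP pose, the force, the opening and the grip force at its end, in the units of the state.
- ctrl.get_state(): the state, without advancing time (a new reading comes with each control period).
- ctrl.get_image(name): name is "scene" or "top"; returns a dict with "image" (384x512x3 uint8, red, green, blue), "depth" (384x512 float32, m along the optical axis (not along the pixel's ray), 0 where there is no reading), "fov_y" (degrees; the focal length in pixels is half the picture's height over the tangent of half this angle, whatever the lens; pixels are square), "cx", "cy" (the principal point, pixels), "k1" (the pictures are not rectified: a ray, as slopes to the right and down, at radius r is drawn at 1 + k1 r^2 times it, then the intrinsics apply), "rvec" (rotation vector, rad) and "tvec" (3), from world to camera coordinates, as OpenCV has them. Camera axes: x right, y down, z forward; pixel columns grow to the right and rows downward; lengths in m; the calibration is good to about 2 mm. A picture is of the moment at which its call begins.
- ctrl.close_job(): hands the job in; it is judged then, once.
The state is a dict: "time": time; "joint_positions": joint angles; "qd": joint speeds; "joint_torque": joint torques, N m; "position": TCP position; "tool_rot": TCP orientation; "ft_force": force on the tool from outside, world axes, zero at the start; "torque": the same for the moment, N m; "grip_width": opening from 0.0 (shut) to 1.0 (fully open); "grip_force": force on a finger pad.
Only numpy, scipy, OpenCV 4.12 (cv2) and the standard library are available. Lean on these libraries where they do the work, as an engineer would, in place of code of your own. Each camera call takes 0.05 s, during which the arm holds its last target. There are 200 camera calls.

## Task

Turn the recipe book on the low wooden stand back by one leaf: push the left page holder aside until it lies along the ledge, turn only the top left leaf by its tab over the rings so that it lies flat on the right, then push the right page holder over it until it points straight away from the ledge. Use the fingertips or the outside of the fingers throughout: take nothing between the fingers, neither lift the stand nor push it out of its place, and leave the other leaf and the things standing around where they are.

Things in the scene. Friction and masses are not known exactly. Their poses are not given: they have to be found in the camera images.
- stand: Low board of light wood, 185 x 270 mm, top face 30 mm above the table, on four rubber feet; loose, 1.8 kg. Origin on the table under the ring axis; x runs along the rings away from the ledge, y to the left, z up; the board reaches from x = -97 to +87 mm and y = -135 to +135 mm. A wooden ledge (x = -97 to -72 mm, top at 40 mm) runs along the edge nearest the robot. Two pairs of steel rings (23 mm wide, at x = -34 and +44 mm) stand on the middle line.
- ring_axis (a point): Middle of the rings, 38.75 mm above the table; the line through it along the stand's x is the spine, about which both leaves turn.
- leaf (a joint): Turn of the top leaf about the ring axis, rad: 0 = flat on the left, 1.57 = upright, 3.14 = flat on the right. The leaf is a stiff white panel 3 mm thick, 150 mm along the spine (stand x = -70 to +80 mm) and reaching from 8 to 125 mm from the axis, about 93 g with its tab, in the plane 2.25 mm above the axis when on the left (2.25 mm below it on the right). It turns easily (0.006 N m friction, 0.012 N m s/rad damping) and falls to whichever side it leans.
- leaf_tab_mid (a point): Middle of the part of the top leaf's grey tab that stands out beyond leaf and board: 150 mm from the ring axis, at stand x = +5 mm, mid-thickness. The tab is 30 mm wide along the spine and 3 mm thick, its end is at 162 mm from the axis, so it overhangs the board by 27 mm; on the left its underside is 39.5 mm above the table, with free room below. Axes: y outward along the leaf, z out of the face that looks up at the start.
- leaf_tab: The grey tab of the top leaf, as solid (origin at 147 mm from the ring axis).
- leaf_label: Paper label plate 22 x 18 mm, 1.4 mm proud, on the face of that tab that looks up at the start, inset 2 mm or more from the tab's edges.
- next_leaf (a joint): Turn of the second leaf, which lies right under the top leaf (4.5 mm lower) and must stay there; 0 = flat on the left. Same shape, but its tab stands farther from the robot, at stand x = +55 mm.
- left_holder (a joint): Turn of the left page holder, rad: 0 = points straight away from the ledge, over the left leaf; grows as it swings outward (to the left) to 1.65 = stop, lying along the ledge. Flat steel arm 10 mm wide, 3 mm thick, reaching 58 mm from its pivot at stand x = -85, y = +60 mm; arm 44.5 to 47.5 mm above the table. The leaf can rise only when it is beyond about 1.45. Stiff pivot (0.02 N m): it stays where it is left.
- left_holder_stud (a point): Centre of the top of the black upright stud at the left holder's end: 12 mm diameter, 52 mm from the pivot, top 62.5 mm above the table, 15 mm above the arm.
- right_holder (a joint): The same for the right page holder, mirrored: 0 = points straight away from the ledge, over the right page; grows outward (to the right) to 1.65 = lying along the ledge. Pivot at stand x = -85, y = -60 mm; arm 40 to 43 mm above the table, just above the turned leaf (top at 38 mm).
- right_holder_stud (a point): Centre of the top of the right holder's stud: 12 mm diameter, 52 mm from the pivot, top 58 mm above the table.
- tamper: Bystander: coffee tamper, 58 mm wide, 102 mm tall, upright handle, beyond the stand. Origin at the centre of its underside.
- shot_glass: Bystander: shot glass 65 mm wide, 71 mm tall, beyond the stand. Origin at the centre of its underside.
- dosing_cup: Bystander: steel dosing cup 58 mm wide, 50 mm tall, beyond the far left corner of the stand. Origin at the centre of its underside.
- cup: Bystander: white espresso cup, 75 x 92 mm with handle, 47 mm tall, to the right in front of the stand. Origin at the underside.
- pitcher: Bystander: steel milk pitcher 71 x 100 mm, 81 mm tall, behind on the right. Origin at the underside.

How it is judged:
On the way, in this order (a step that is already met when the one before it is completed fails the run):
1. the left page holder is pushed aside, off the leaf (value of joint left_holder above 1.35 rad and value of joint leaf below 0.1 rad), for 0.2 s.
2. the top leaf lies flat on the right (value of joint leaf above 3.09 rad), for 0.2 s.
At the end, for the whole second after the job is handed in: The top leaf lies flat on the right (within 0.05 rad of 3.14), the second leaf lies flat on the left (within 0.05 rad), the left holder lies along the ledge (beyond 1.35 rad), the right holder points away from the ledge over the turned leaf (within 0.26 rad, 15 degrees), and the stand is at rest (value of joint leaf above 3.09 rad and value of joint next_leaf below 0.05 rad and value of joint left_holder above 1.35 rad and value of joint right_holder below 0.26 rad and linear speed of stand below 0.01 m/s); the robot touches nothing.
It fails at once if the tab is pinched: fingers press on both its faces (contact force between the fingers and leaf_label above 1 N and contact force between the fingers and leaf_tab above 1 N).
It fails at once if a page holder's stud is taken between the fingers (distance between the grasp point and left_holder_stud below 0.012 m or distance between the grasp point and right_holder_stud below 0.012 m).
It fails at once if the stand is lifted, tipped, or pushed more than 40 mm out of its place (height (world z) of stand above 0.008 m or angle between stand's own z axis and vertical above 0.06 rad or distance of stand from where it was at the start of the episode above 0.04 m).
It fails at once if the second leaf is turned along (value of joint next_leaf above 0.4 rad).
It fails at once if the tamper, shot glass, dosing cup, espresso cup or pitcher is moved more than 25 mm or knocked over (distance of any of tamper, shot_glass, dosing_cup, cup, pitcher from where it was at the start of the episode above 0.025 m or angle between any of tamper, shot_glass, dosing_cup, cup, pitcher's own z axis and vertical above 0.4 rad).
It also fails if it takes over 54 s, if anything falls off the work surface, if the arm or the gripper's body presses on something with over 40 N, if the wrist force passes 120 N, or if a joint passes its speed limit or range.

## Working session

There is one attempt and no reset: what is moved stays moved. The work goes in short steps, Python scripts to look and compute and a shell command to move; the robot and the scene stay as the last step left them, time stands still between calls to the robot, and variables do not carry over. Pictures are saved under pics/ and viewed, at most 12 in all, crops included, and the job is handed in when it is done.

```bash
ls; mkdir -p pics
cat > h.py <<'E'
import numpy as np, cv2
from bench import ctrl
from scipy.spatial.transform import Rotation as R
def cam(n): 
    d=ctrl.get_image(n); d['f']=d['image'].shape[0]/2/np.tan(np.radians(d['fov_y'])/2); 
    d['R']=R.from_rotvec(np.ravel(d['rvec'])).as_matrix(); d['t']=np.ravel(d['tvec']); return d
def K(d): return np.array([[d['f'],0,d['cx']],[0,d['f'],d['cy']],[0,0,1.]]), np.array([d['k1'],0,0,0,0.])
def rays(d,px):
    k,D=K(d); u=cv2.undistortPoints(np.array(px,float).reshape(-1,1,2),k,D).reshape(-1,2)
    v=np.c_[u,np.ones(len(u))]@d['R']; return -d['R'].T@d['t'], v
def onplane(d,px,z):
    c,v=rays(d,px); return c+v*((z-c[2])/v[:,2])[:,None]
def proj(d,P):
    k,D=K(d); return cv2.projectPoints(np.array(P,float).reshape(-1,1,3),np.ravel(d['rvec']),d['t'],k,D)[0].reshape(-1,2)
def save(d,n): cv2.imwrite('pics/'+n,d['image'][:,:,::-1])
E
python3 - <<'E'
from h import *
for n in('scene','top'):
    d=cam(n); save(d,n+'0.png'); print(n,d['fov_y'],d['k1'],-d['R'].T@d['t'],d['R'][2])
s=ctrl.get_state();print(s)
E
```

```text
pics
scene 52.15494166164969 0.0173291272331295 [0.07155111 0.47171688 0.72203189] [ 0.53912954 -0.49773988 -0.67940736]
top 49.78509659488499 -0.06383872133637943 [ 0.51612999 -0.01248545  1.0968583 ] [ 0.05660684  0.01945611 -0.99820696]
{'time': 0.1, 'joint_positions': array([ 1.1351011 ,  0.32176426, -0.07008523,  1.45151184,  0.02256117,
        1.37078691, -0.05690562]), 'qd': array([-0.00075563, -0.00191511, -0.00022523, -0.0027103 ,  0.00022684,
       -0.00039927, -0.00200829]), 'joint_torque': array([ 1.20837849e-04, -4.92568481e+01, -4.05607726e-01, -3.13398385e+01,
       -6.40556845e-02,  3.95608367e-02,  8.01021133e-05]), 'position': array([ 0.28237182, -0.58493672,  0.22158154]), 'tool_rot': array([-3.06088455e+00, -7.00253933e-01,  6.69081932e-04]), 'ft_force': array([-0.4143055 , -0.06860226, -0.41557195]), 'torque': array([-0.00173012, -0.00501739,  0.0118109 ]), 'grip_force': 0.0, 'grip_width': 0.9996724524016305}
```

View pics/scene0.png

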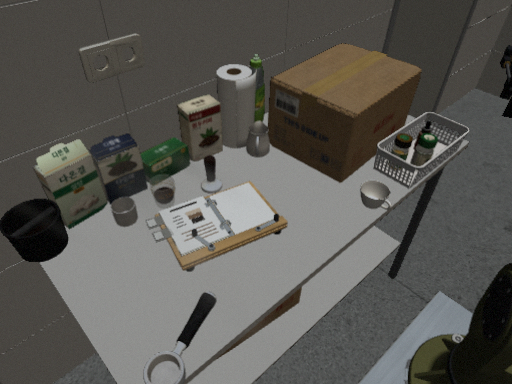

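View pics/top0.png

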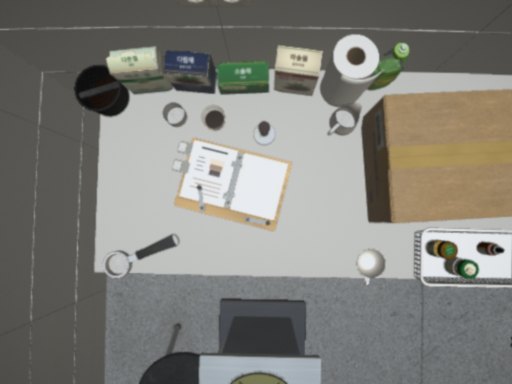

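The scene view shows the stand at about (215,222). In the top view it is at (233,183), with corners near (190,138), (291,157), (275,230) and (175,207). The grey tabs are at (180,166) and (184,147), the left holder is at (200,195), and the right holder lies along the ledge at (258,219).

Run:
```python
from h import *
d=cam('top'); im=d['image']
c=im[125:240,160:300,::-1]; cv2.imwrite('pics/crop.png',cv2.resize(c,None,fx=5,fy=5,interpolation=cv2.INTER_CUBIC))
# far corners/near corners from hue mask
hsv=cv2.cvtColor(im,cv2.COLOR_RGB2HSV); print(hsv[215,200],hsv[224,250])
m=cv2.inRange(hsv,(8,70,60),(28,255,255)); m[:125]=0;m[240:]=0;m[:,:160]=0;m[:,300:]=0
n,l,s,_=cv2.connectedComponentsWithStats(m); 
k=[i for i in range(1,n) if s[i,4]>15];pts=np.argwhere(np.isin(l,k))[:,::-1].astype(np.float32)
r=cv2.minAreaRect(pts);box=cv2.boxPoints(r);print(r,box)
W=onplane(d,box,0.034);print(W,np.linalg.norm(np.diff(W,axis=0),axis=1), W.mean(0))
```

```text
[ 60   3 197] [ 18  76 191]
((232.519775390625, 183.547607421875), (103.32373809814453, 70.19499969482422), 14.322718620300293) [[173.78116 204.77393]
 [191.14621 136.76074]
 [291.2584  162.32129]
 [273.89334 230.33447]]
[[ 0.54503664  0.22804437  0.034     ]
 [ 0.7232717   0.18788849  0.034     ]
 [ 0.66003627 -0.07372682  0.034     ]
 [ 0.48416147 -0.03168883  0.034     ]] [0.18270258 0.2691492  0.18082903] [0.60312652 0.0776293  0.034     ]
```

View pics/crop.png

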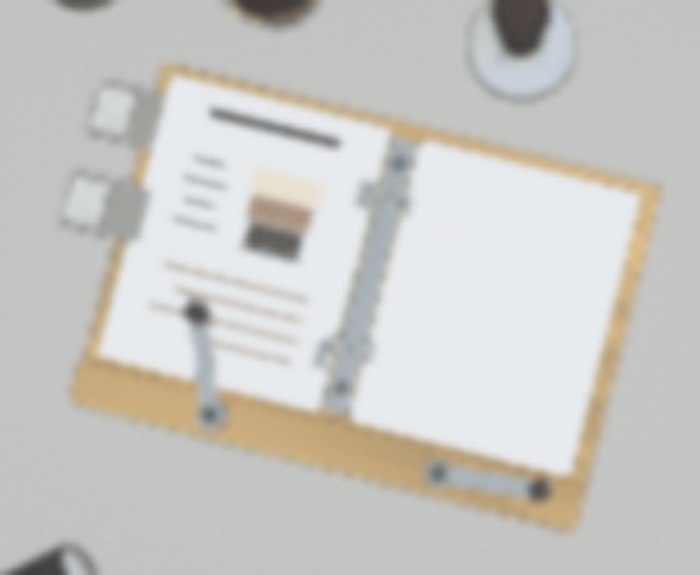

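The crop shows these features, in crop pixels (5x, offset 160,125):
- Left stud at (197,312), with its pivot at (209,413).
- Right stud at (539,489), with its pivot at (436,472).
- Top leaf's tab spanning (60-145, 172-240).
- Second tab at (125,112).
- Tamper base at (521,52).

Run:
```python
from h import *
d=cam('top')
P=lambda x,y,z:onplane(d,[[160.4+x/5-.5,125+y/5-.5]],z)[0]
obs={'Lp':(P(209,413,.048),(-85,60)),'Rp':(P(436,472,.044),(-85,-60)),
'FL':(P(166,65,.03),(87,135)),'FR':(P(660,185,.03),(87,-135)),'NR':(P(574,530,.04),(-97,-135)),'NL':(P(70,400,.04),(-97,135)),'r1':(P(400,160,.04),(75,0))}
ks=[k for k in obs if k!='r1']
A=np.array([obs[k][1] for k in ks])/1000.;B=np.array([obs[k][0][:2] for k in ks])
ca,cb=A.mean(0),B.mean(0);H=(A-ca).T@(B-cb);th=np.arctan2(H[0,1]-H[1,0],H[0,0]+H[1,1])
Rm=np.array([[np.cos(th),-np.sin(th)],[np.sin(th),np.cos(th)]]);o=cb-Rm@ca
print('yaw',np.degrees(th),'o',o);print(np.round((A@Rm.T+o-B)*1000,1))
q=lambda p:np.round((Rm.T@(p[:2]-o))*1000,1)
for n,p in dict(Lstud=P(197,312,.0625),Rstud=P(539,489,.058),tab=P(103,205,.042),lab=P(85,202,.044),tab2=P(125,112,.038),tamper=P(521,52,0),tampertop=P(520,20,.1)).items(): print(n,p.round(4),q(p))
print('scene tops etc')
for n,px,z in(('shot',(213,118),.03),('dose',(175,114),.04),('portaf',(175,240),.02)): p=onplane(d,[px],z)[0];print(n,p.round(3),q(p))
# depth check at board: height
k=d['depth'];c,v=rays(d,[[230,200],[270,185],[205,160],[178,166]])
for (x,y),r in zip([[230,200],[270,185],[205,160],[178,166]],v): print((c+r*k[y,x])[2].round(4))
np.save('pose.npy',[*o,th])
```

```text
yaw -13.323569521671132 o [0.60859191 0.07448623]
[[-0.3 -0.6]
 [-0.1 -1.4]
 [ 2.2  2.4]
 [-0.6 -1.3]
 [-0.9 -0.9]
 [-0.3  1.8]]
Lstud [0.5904 0.1582 0.0625] [-37.   77.2]
Rstud [ 0.5047 -0.0154  0.058 ] [ -80.4 -111.4]
tab [0.6464 0.2118 0.042 ] [  5.2 142.4]
lab [0.6476 0.2208 0.044 ] [  4.2 151.4]
tab2 [0.6957 0.2027 0.038 ] [ 55.2 144.8]
tamper [ 0.7375 -0.002   0.    ] [143.1 -44.8]
tampertop [ 0.7331 -0.0022  0.1   ] [138.8 -46. ]
scene tops etc
shot [0.775 0.132 0.03 ] [148.1  94.7]
dose [0.782 0.231 0.04 ] [132.4 192.3]
portaf [0.454 0.225 0.02 ] [-185.7  111.2]
0.0346
0.0337
0.0426
0.0456
```

```bash
cat >> h.py <<'E'
def S():
    ox,oy,th=np.load('pose.npy'); return R.from_euler('z',th),np.array([ox,oy,0])
def rows(wps):
    """wps: (x,y,z mm in stand frame, tilt deg about tool y); tool x=stand y, tool y=stand x"""
    s=ctrl.get_state(); T0=R.from_rotvec(s['tool_rot']); Rs,o=S()
    q=Rs.inv().apply(s['position']-o)*1000; print('t',round(s['time'],2),'now stand',q.round(1),'F',s['ft_force'].round(1))
    B=R.from_matrix(np.array([[0,1,0],[1,0,0],[0,0,-1.]]))
    for x,y,z,t in wps:
        Rt=Rs*B*R.from_euler('y',t,degrees=True)
        sh=T0.inv().apply(Rs.apply(np.array([x,y,z])/1000)+o-s['position'])*1000
        print((x,y,z,t),sh.round(0).tolist(),np.degrees((T0.inv()*Rt).as_rotvec()).round(1).tolist())
E
python3 - <<'E'
from h import *
d=cam('top');ys,xs=np.mgrid[60:300:8,300:500:8];px=np.c_[xs.ravel(),ys.ravel()]
c,v=rays(d,px);P=c+v*d['depth'][px[:,1],px[:,0]][:,None]
b=P[P[:,2]>.12];print(b.min(0),b.max(0)); print(b[b[:,0]<.62][:,:].min(0),b[b[:,0]<.62].max(0))
g=P[(P[:,2]>.02)&(P[:,0]<.45)];print(g.min(0),g.max(0))
rows([(-38,45,150,0),(-38,45,53,0)])
E
```

```text
[ 0.51523448 -0.50117701  0.12219072] [ 0.88519864 -0.01248545  1.0968583 ]
[ 0.51523448 -0.49657954  0.12546703] [ 0.61996614 -0.01248545  1.0968583 ]
[ 0.36083901 -0.57436018  0.02592199] [ 0.44158734 -0.26065508  0.11129392]
t 0.25 now stand [-165.3 -717.   222.1] F [ 0.5 -0.1 -0.8]
(-38, 45, 150, 0) [579.0, -511.0, 72.0] [-0.0, -0.0, -50.9]
(-38, 45, 53, 0) [579.0, -511.0, 169.0] [-0.0, -0.0, -50.9]
```

```bash
python3 -m jog '[[[28,-33,-30,0,0,0,0],[56,-66,-60,0,0,0,0],[84,-99,-60,0,0,0,0],[112,-132,-60,0,0,0,0],[140,-165,-60,0,0,0,0],[168,-198,-60,0,0,0,0],[196,-231,-60,0,0,0,0],[224,-264,-60,0,0,0,0],[224,-264,-60,0,0,0,0]]]'
python3 -c "
from h import *
rows([(-38,45,150,0),(-38,45,53,0)])"
```

```text
time: 1.15
position: [0.3719, -0.2442, 0.2832]
tool_rot: [3.059, 0.716, 0.002]
ft_force: [0.0, 0.4, 0.3]
grip_width: 0.265
grip_force: 0.0
t 1.15 now stand [-156.9 -364.6  283.2] F [0.  0.4 0.3]
(-38, 45, 150, 0) [353.0, -240.0, 134.0] [0.1, -0.1, -50.3]
(-38, 45, 53, 0) [353.0, -240.0, 231.0] [0.1, -0.1, -50.3]
```

```bash
python3 -m jog '[[[35,-24,0,0,0,-6,0],[70,-48,0,0,0,-12,0],[106,-72,10,0,0,-18,0],[141,-96,20,0,0,-24,0],[176,-120,40,0,0,-30,0],[212,-144,60,0,0,-36,0],[247,-168,80,0,0,-42,0],[282,-192,100,0,0,-48,0],[318,-216,115,0,0,-50.3,0],[353,-240,134,0,0,-50.3,0]]]'
python3 -m jog '[[[0,0,0,0,0,0,0],[0,0,0,0,0,0,0]]]'
python3 - <<'E'
from h import *
rows([(-38,45,54,0),(-38,86,54,0)])
d=cam('scene'); save(d,'s1.png'); 
Rs,o=S()
print(proj(d,[Rs.apply([-.037,.077,.0625])+o, Rs.apply([-.08,-.111,.058])+o, Rs.apply([.005,.15,.042])+o, ctrl.get_state()['position']]))
cv2.imwrite('pics/s1c.png',cv2.resize(d['image'][130:280,120:300,::-1],None,fx=4,fy=4,interpolation=cv2.INTER_CUBIC))
E
```

```text
time: 2.15
position: [0.5846, 0.1199, 0.148]
tool_rot: [2.474, 1.935, 0.001]
ft_force: [0.7, -1.1, 0.7]
grip_width: 0.004
grip_force: 0.0
time: 2.35
position: [0.5827, 0.1198, 0.1472]
tool_rot: [-2.471, -1.937, 0.003]
ft_force: [0.3, -0.1, 0.0]
grip_width: 0.006
grip_force: 0.0
t 2.35 now stand [-35.7  38.2 147.2] F [ 0.3 -0.1  0. ]
(-38, 45, 54, 0) [7.0, -2.0, 93.0] [-0.2, 0.0, -0.5]
(-38, 86, 54, 0) [48.0, -2.0, 93.0] [-0.2, 0.0, -0.5]
[[194.98225172 229.18789033]
 [275.92478009 214.01703091]
 [158.94453979 234.59749328]
 [208.5056991  195.01829303]]
```

View pics/s1c.png

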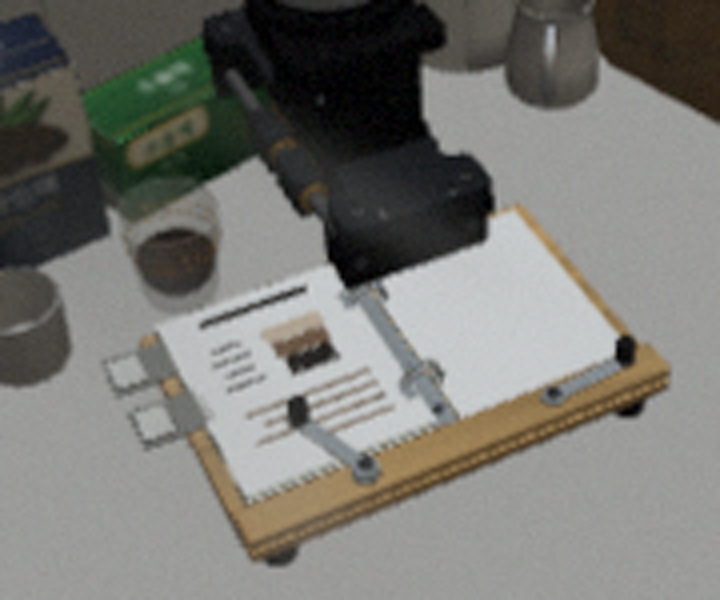

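The left stud top is at crop (297,402), i.e. pixel (194,230), where I predicted (195,229). The right stud is at (276,215), predicted (276,214), so the pose holds and I can lower and push the left holder.

```bash
python3 -m jog '[[[0,-13,30,0,0,0,0],[0,-13,60,0,0,0,0],[0,-13,85,0,0,0,0],[0,-13,92,0,0,0,0],[10,-13,92,0,0,0,0],[20,-13,92,0,0,0,0],[28,-13,92,0,0,0,0],[36,-13,92,0,0,0,0],[44,-13,92,0,0,0,0],[52,-13,92,0,0,0,0]]]'
python3 -m jog '[[[3,0,0,0,0,0,0],[3,0,0,0,0,0,0]]]'
python3 - <<'E'
from h import *
rows([(-49,75,90,0),(-20,104,90,0),(-30,108,55,0),(-60,112,55,0)])
d=cam('scene')
cv2.imwrite('pics/s2c.png',cv2.resize(d['image'][130:280,120:300,::-1],None,fx=4,fy=4,interpolation=cv2.INTER_CUBIC))
E
```

```text
time: 3.4
position: [0.579, 0.1706, 0.0558]
tool_rot: [-2.474, -1.935, 0.019]
ft_force: [-15.3, -10.9, 12.0]
grip_width: 0.006
grip_force: 8.7
time: 3.6
position: [0.5795, 0.173, 0.0557]
tool_rot: [-2.474, -1.936, 0.02]
ft_force: [-11.1, -8.0, 8.6]
grip_width: 0.006
grip_force: 6.6
t 3.6 now stand [-51.   89.1  55.7] F [-11.1  -8.    8.6]
(-49, 75, 90, 0) [-14.0, 2.0, -34.0] [-0.5, 0.6, -0.6]
(-20, 104, 90, 0) [15.0, 31.0, -35.0] [-0.5, 0.6, -0.6]
(-30, 108, 55, 0) [19.0, 21.0, 0.0] [-0.5, 0.6, -0.6]
(-60, 112, 55, 0) [23.0, -9.0, 1.0] [-0.5, 0.6, -0.6]
```

View pics/s2c.png

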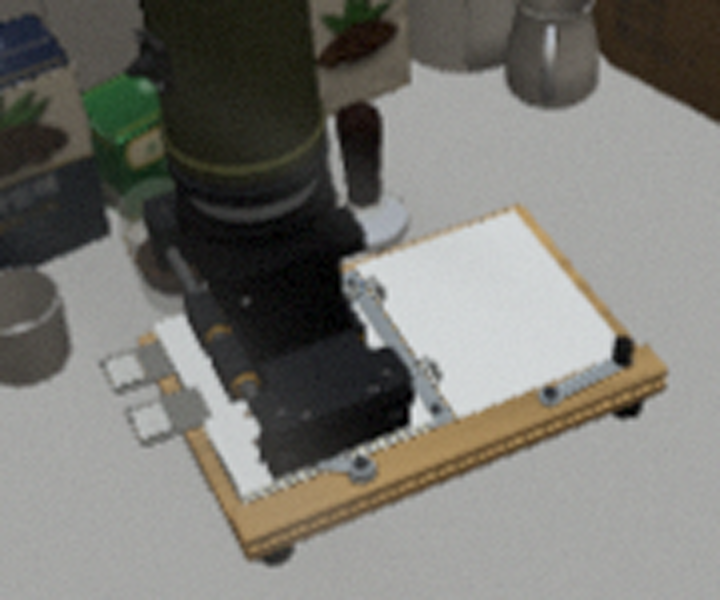

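The gripper hides the holder in this view. The stand looks nearly unmoved, but the contact force is higher than I expected. I'll back off, raise and measure.

```bash
python3 -m jog '[[[-12,2,0,0,0,0,0],[-14,2,-34,0,0,0,0],[-14,20,-80,0,0,0,0],[-14,60,-110,0,0,0,0],[-30,90,-110,0,0,0,0],[-30,100,-110,0,0,0,0]]]'
python3 - <<'E'
from h import *
rows([])
for n in('top','scene'):
    d=cam(n);np.savez(n+'.npz',**{k:d[k] for k in('image',)})
    a,b,c,e,f=(125,240,160,300,4) if n=='top' else (170,275,140,300,4)
    im=cv2.resize(d['image'][a:b,c:e,::-1],None,fx=f,fy=f,interpolation=cv2.INTER_CUBIC)
    if n=='top': A=im
    else: Bm=im
h=min(600,A.shape[0]); w=A.shape[1]+0
cv2.imwrite('pics/s3t.png',A);cv2.imwrite('pics/s3s.png',Bm)
E
```

```text
time: 4.25
position: [0.6778, 0.1181, 0.1678]
tool_rot: [2.477, 1.925, 0.004]
ft_force: [-0.4, -0.9, -1.2]
grip_width: 0.006
grip_force: 0.0
t 4.25 now stand [ 57.3  58.4 167.8] F [-0.4 -0.9 -1.2]
```

View pics/s3s.png

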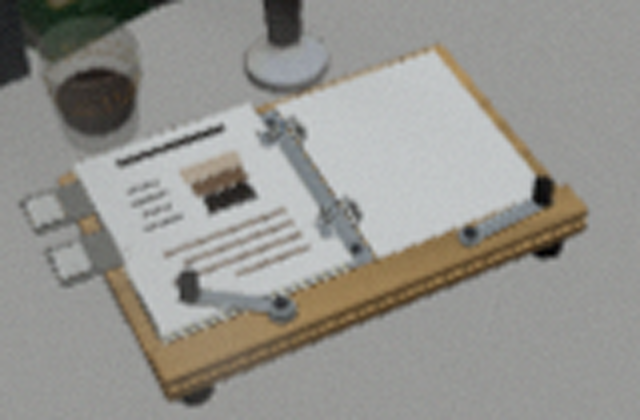

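Stud top is now at crop (187,280), i.e. pixel (186.8,240), so the holder is part way out. The leaf is still flat, and the right stud top is at (275.5,216).

Run:
```python
from h import *
d=cam('scene');Rs,o=S()
Q=lambda x,y,z:(Rs.inv().apply(onplane(d,[[140+x/4-.4,170+y/4-.4]],z)[0]-o)*1000).round(1)
print('Lstud',Q(187,278,.0625),'Lp',Q(283,297,.049),'Rst',Q(542,182,.058),'Rp',Q(468,229,.0445))
print('NL',Q(165,382,.04),'NR',Q(585,198,.04),'FR',Q(438,42,.03),'tabend',Q(62,262,.0425))
```

```text
Lstud [-54.9 105.2  62.5] Lp [-81.8  60.6  49. ] Rst [ -82.1 -107.4   58. ] Rp [-83.1 -56.9  44.5]
NL [-97.9 137.7  40. ] NR [ -91.3 -133.1   40. ] FR [  85.9 -130.6   30. ] tabend [  7.3 158.3  42.5]
```

```bash
python3 -m jog '[[[30,-40,20,0,0,0,0],[50,-70,60,0,0,0,0],[50,-70,100,0,0,0,0],[50,-70,112,0,0,0,0],[50,-80,112,0,0,0,0],[50,-90,112,0,0,0,0],[50,-97,112,0,0,0,0],[51,-104,112,0,0,0,0],[52,-111,112,0,0,0,0],[53,-118,112,0,0,0,0]]]'
python3 -m jog '[[[1,-4,0,0,0,0,0],[1,-4,0,0,0,0,0]]]'
python3 -c "
from h import *
rows([])"
python3 -m jog '[[[0,14,-5,0,0,0,0],[0,24,-40,0,0,0,0],[20,40,-80,0,0,0,0],[70,60,-110,0,0,0,0],[115,70,-110,0,0,0,0],[115,70,-110,0,0,0,0]]]'
python3 - <<'E'
from h import *
rows([(3,185,160,0),(3,185,160,-55)])
d=cam('scene')
cv2.imwrite('pics/s4.png',cv2.resize(d['image'][170:275,140:300,::-1],None,fx=4,fy=4,interpolation=cv2.INTER_CUBIC))
E
```

```text
time: 5.4
position: [0.5717, 0.2027, 0.0553]
tool_rot: [2.474, 1.935, 0.001]
ft_force: [1.4, 0.9, 0.6]
grip_width: 0.003
grip_force: 0.4
time: 5.6
position: [0.5672, 0.2047, 0.0544]
tool_rot: [-2.474, -1.937, 0.002]
ft_force: [-0.5, -0.5, 0.1]
grip_width: 0.009
grip_force: 0.0
t 5.6 now stand [-70.3 117.1  54.4] F [-0.5 -0.5  0.1]
time: 6.2
position: [0.6637, 0.3062, 0.1645]
tool_rot: [-2.466, -1.939, -0.005]
ft_force: [-2.1, 1.3, -0.3]
grip_width: 0.005
grip_force: 0.0
t 6.2 now stand [2.000e-01 2.381e+02 1.645e+02] F [-2.1  1.3 -0.3]
(3, 185, 160, 0) [-53.0, 3.0, 4.0] [-0.1, -0.3, -0.3]
(3, 185, 160, -55) [-53.0, 3.0, 4.0] [-0.3, -55.3, -0.2]
```

View pics/s4.png

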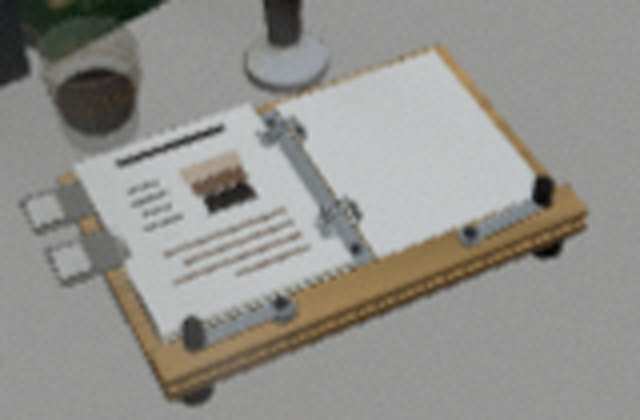

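The left holder now lies along the ledge (stud at crop (193,330), pivot at (285,305)). The stand has not moved and the tabs are free, so I'll tilt the tool next.

```bash
python3 -m jog '[[[0,3,0,0,-8,0,0],[0,3,0,0,-16,0,0],[0,3,0,0,-24,0,0],[0,3,0,0,-32,0,0],[0,3,10,0,-40,0,0],[0,3,30,0,-48,0,0],[-5,3,50,0,-55,0,0],[-10,3,70,0,-55,0,0],[-10,3,70,0,-55,0,0]]]'
python3 - <<'E'
from h import *
print(ctrl.get_state()['joint_positions'].round(2))
rows([(3,205,60,-55),(3,195,20,-55),(3,155,20,-55)])
d=cam('scene')
cv2.imwrite('pics/s5.png',cv2.resize(d['image'][80:290,60:310,::-1],None,fx=2.8,fy=2.8,interpolation=cv2.INTER_CUBIC))
E
```

```text
time: 7.15
position: [0.6633, 0.2801, 0.0926]
tool_rot: [1.9, 1.474, -0.983]
ft_force: [-0.0, -0.8, -2.9]
grip_width: 0.007
grip_force: 0.0
[-0.82  1.22  0.46  0.62  0.22  2.05 -0.71]
t 7.15 now stand [  5.9 212.7  92.6] F [-0.  -0.8 -2.9]
(3, 205, 60, -55) [22.0, -2.0, 26.0] [-2.0, -1.2, -0.0]
(3, 195, 20, -55) [48.0, -1.0, 57.0] [-2.0, -1.2, -0.0]
(3, 155, 20, -55) [25.0, 0.0, 90.0] [-2.0, -1.2, -0.0]
```

View pics/s5.png

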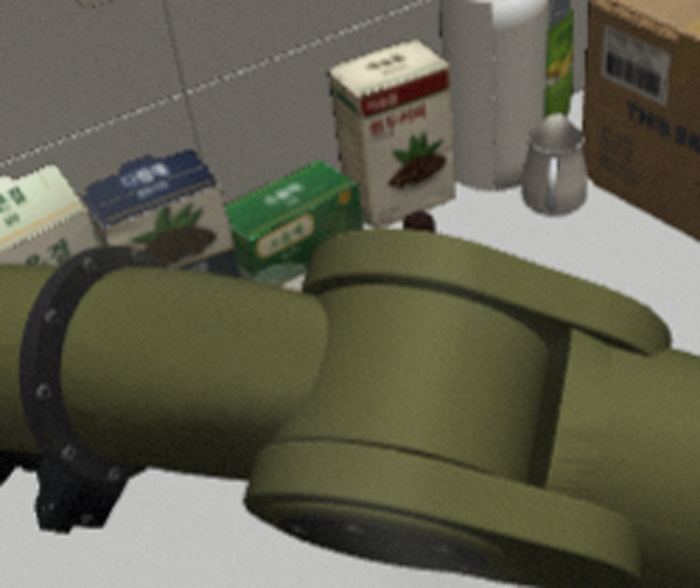

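The arm blocks the scene view, and joint 6 is at its range limit. I'll use a milder tilt of about 47°.

```bash
python3 -m jog '[[[10,-2,13,-1,4,0,0],[22,-2,26,-2,8,0,0],[34,-2,42,-2,8,0,0],[46,-1,55,-2,8,0,0],[46,-1,55,-2,8,0,0]]]'
python3 - <<'E'
from h import *
print(ctrl.get_state()['joint_positions'].round(2))
rows([(3,195,20,-47),(3,157,19,-47)])
d=cam('top')
cv2.imwrite('pics/s6.png',cv2.resize(d['image'][90:240,120:300,::-1],None,fx=4,fy=4,interpolation=cv2.INTER_CUBIC))
E
```

```text
time: 7.7
position: [0.6551, 0.2661, 0.0219]
tool_rot: [1.979, 1.564, -0.833]
ft_force: [-0.0, 0.0, -0.9]
grip_width: 0.003
grip_force: 0.0
[-0.84  1.1   0.41  0.9   0.18  1.77 -0.79]
t 7.7 now stand [  1.1 197.2  21.9] F [-0.   0.  -0.9]
(3, 195, 20, -47) [-0.0, 2.0, 3.0] [-0.0, -1.4, 0.0]
(3, 157, 19, -47) [-26.0, 2.0, 31.0] [-0.0, -1.4, 0.0]
```

View pics/s6.png

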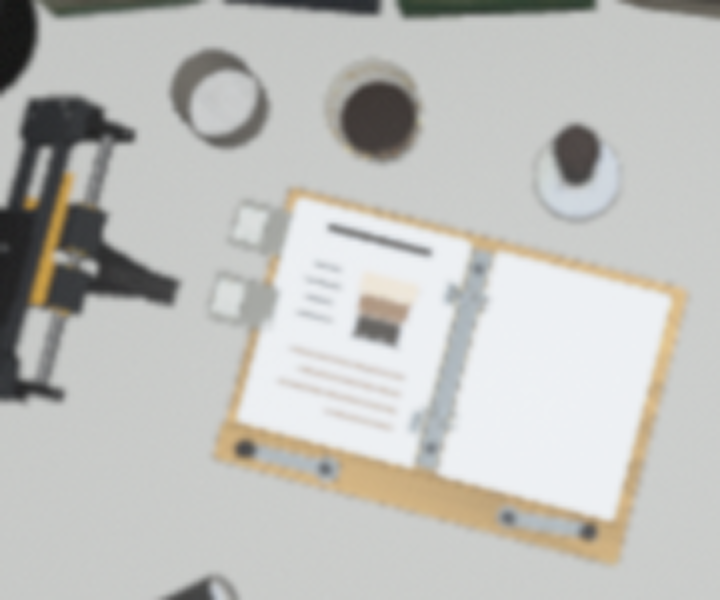

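The fingertip at crop (178,292) points at the top leaf's tab, whose left end is at (210,295). The bystanders are clear, so I'll insert under the tab and compute the lifting arc.

```bash
python3 -m jog '[[[-8,2,10,0,0,0,0],[-16,2,20,0,0,0,0],[-24,2,29,0,0,0,0],[-25,2,30,0,0,0,0]]]'
python3 - <<'E'
from h import *
W=[]
for th in(6,12,18,24,30,36,42,47):
    r=np.radians(th); W.append((3,round(158*np.cos(r)+19*np.sin(r)),round(38.75+158*np.sin(r)-19*np.cos(r)),-47+th))
rows(W)
E
```

```text
time: 8.15
position: [0.6504, 0.2288, 0.0227]
tool_rot: [1.98, 1.563, -0.824]
ft_force: [0.7, 0.6, -0.4]
grip_width: 0.009
grip_force: 0.2
t 8.15 now stand [  5.1 159.8  22.7] F [ 0.7  0.6 -0.4]
(3, 159, 36, -41) [-10.0, -2.0, -9.0] [0.2, 4.4, -0.2]
(3, 158, 53, -35) [-23.0, -2.0, -20.0] [0.2, 10.4, -0.2]
(3, 156, 70, -29) [-36.0, -2.0, -31.0] [0.3, 16.4, -0.2]
(3, 152, 86, -23) [-51.0, -2.0, -39.0] [0.3, 22.4, -0.2]
(3, 146, 101, -17) [-66.0, -2.0, -45.0] [0.3, 28.4, -0.1]
(3, 139, 116, -11) [-81.0, -2.0, -51.0] [0.3, 34.4, -0.1]
(3, 130, 130, -5) [-97.0, -2.0, -54.0] [0.3, 40.4, -0.1]
(3, 122, 141, 0) [-111.0, -2.0, -56.0] [0.3, 45.4, -0.1]
```

```bash
python3 -m jog '[[[-5,-1,-5,0,2,0,0],[-10,-2,-9,0,4.4,0,0],[-17,-2,-15,0,7.4,0,0],[-23,-2,-20,0,10.4,0,0],[-30,-2,-26,0,13.4,0,0],[-36,-2,-31,0,16.4,0,0],[-36,-2,-31,0,16.4,0,0]]]'
python3 - <<'E'
from h import *
d=cam('top')
im=d['image'][90:240,120:300,::-1]
A=cv2.resize(im,None,fx=4,fy=4,interpolation=cv2.INTER_CUBIC);cv2.imwrite('pics/s7.png',A)
# leaf height by depth at leaf points
Rs,o=S()
for y in(60,90,120,150):
    for x in (-40,0,55):
        best=None
        for z in np.arange(.03,.15,.002):
            P=Rs.apply([x/1000,y/1000,z])+o;p=proj(d,[P])[0].round().astype(int);c,v=rays(d,[p]);q=c+v[0]*d['depth'][p[1],p[0]]
            e=abs(q[2]-z); best=min(best,(e,z)) if best else (e,z)
        print(y,x,'z',round(best[1],3),'err',round(best[0],3))
W=[]
for th in(24,30,36,42,47):
    r=np.radians(th); W.append((3,round(158*np.cos(r)+19*np.sin(r)),round(38.75+158*np.sin(r)-19*np.cos(r)),-47+th))
rows(W+[(3,104,156,0),(3,90,164,0),(3,71,174,0),(3,51,180,0),(3,30,184,0),(3,10,186,0)])
E
```

```text
time: 8.85
position: [0.6492, 0.2263, 0.0733]
tool_rot: [2.175, 1.715, -0.551]
ft_force: [0.5, -0.6, 0.8]
grip_width: 0.004
grip_force: 0.4
60 -40 z 0.064 err 0.001
60 0 z 0.064 err 0.0
60 55 z 0.062 err 0.0
90 -40 z 0.076 err 0.0
90 0 z 0.074 err 0.0
90 55 z 0.076 err 0.0
120 -40 z 0.076 err 0.008
120 0 z 0.084 err 0.001
120 55 z 0.074 err 0.01
150 -40 z 0.03 err 0.035
150 0 z 0.094 err 0.0
150 55 z 0.04 err 0.001
t 8.9 now stand [  3.6 157.6  71.5] F [ 0.6  0.6 -0.2]
(3, 152, 86, -23) [-12.0, -1.0, -10.0] [0.4, 6.0, -0.2]
(3, 146, 101, -17) [-24.0, -0.0, -20.0] [0.4, 12.0, -0.1]
(3, 139, 116, -11) [-38.0, -0.0, -30.0] [0.4, 18.0, -0.1]
(3, 130, 130, -5) [-53.0, -0.0, -38.0] [0.4, 24.0, -0.1]
(3, 122, 141, 0) [-65.0, -0.0, -44.0] [0.4, 29.0, -0.1]
(3, 104, 156, 0) [-88.0, -0.0, -48.0] [0.4, 29.0, -0.1]
(3, 90, 164, 0) [-104.0, 0.0, -48.0] [0.4, 29.0, -0.1]
(3, 71, 174, 0) [-125.0, 0.0, -48.0] [0.4, 29.0, -0.1]
(3, 51, 180, 0) [-146.0, 0.0, -43.0] [0.4, 29.0, -0.1]
(3, 30, 184, 0) [-166.0, 0.0, -37.0] [0.4, 29.0, -0.1]
(3, 10, 186, 0) [-185.0, 0.0, -29.0] [0.4, 29.0, -0.1]
```

Depth shows the top leaf at about 20° and the second leaf's tab still at 40 mm, so I'll continue the arc.

```bash
python3 -m jog '[[[-12,-1,-10,0,6,0,0],[-24,0,-20,0,12,0,0],[-38,0,-30,0,18,0,0],[-53,0,-38,0,24,0,0],[-65,0,-44,0,29,0,0],[-78,0,-46,0,29,0,0],[-88,0,-48,0,29,0,0],[-104,0,-48,0,29,0,0],[-115,0,-48,0,29,0,0],[-125,0,-48,0,29,0,0]]]'
python3 - <<'E'
from h import *
d=cam('top'); Rs,o=S()
for y in(20,30,40,50,60,65,70):
  for x in(-50,):
    z=np.arange(.03,.21,.002);out=[]
    for zz in z:
        p=proj(d,[Rs.apply([x/1000,y/1000,zz])+o])[0].round().astype(int);c,v=rays(d,[p]);q=c+v[0]*d['depth'][p[1],p[0]];out.append(abs(q[2]-zz))
    print(y,x,round(z[np.argmin(out)],3),round(min(out),3))
rows([(3,51,180,0),(3,30,184,0),(3,10,186,0),(3,-8,185,0),(3,-19,183,0),(3,-35,180,0)])
E
```

```text
time: 9.9
position: [0.6265, 0.1434, 0.1717]
tool_rot: [2.458, 1.949, 0.0]
ft_force: [0.0, -0.6, -0.4]
grip_width: 0.004
grip_force: 0.1
20 -50 0.09 0.0
30 -50 0.12 0.0
40 -50 0.144 0.001
50 -50 0.126 0.03
60 -50 0.064 0.021
65 -50 0.042 0.001
70 -50 0.038 0.0
t 9.95 now stand [  2.5  69.2 172.8] F [-0.8 -2.2 -0.2]
(3, 51, 180, 0) [-18.0, 1.0, -7.0] [0.3, 0.2, 0.0]
(3, 30, 184, 0) [-39.0, 1.0, -11.0] [0.3, 0.2, 0.0]
(3, 10, 186, 0) [-59.0, 1.0, -13.0] [0.3, 0.2, 0.0]
(3, -8, 185, 0) [-77.0, 1.0, -12.0] [0.3, 0.2, 0.0]
(3, -19, 183, 0) [-88.0, 1.0, -10.0] [0.3, 0.2, 0.0]
(3, -35, 180, 0) [-104.0, 1.0, -7.0] [0.3, 0.2, 0.0]
```

```bash
python3 -m jog '[[[-10,0,-4,0,0,0,0],[-20,0,-7,0,0,0,0],[-30,0,-9,0,0,0,0],[-40,0,-11,0,0,0,0],[-50,0,-12,0,0,0,0],[-60,0,-13,0,0,0,0],[-70,0,-12,0,0,0,0],[-80,0,-11,0,0,0,0],[-92,0,-10,0,0,0,0],[-104,0,-7,0,0,0,0]]]'
python3 -m jog '[[[-5,0,0,0,0,0,0],[-5,0,0,0,0,0,0],[-5,0,0,0,0,0,0],[-5,0,0,0,0,0,0],[20,0,-10,0,0,0,0],[60,0,-20,0,0,0,0],[60,0,-20,0,0,0,0]]]'
python3 - <<'E'
from h import *
rows([])
d=cam('top')
cv2.imwrite('pics/s8.png',cv2.resize(d['image'][100:240,150:310,::-1],None,fx=4,fy=4,interpolation=cv2.INTER_CUBIC))
E
```

```text
time: 10.95
position: [0.6029, 0.0412, 0.1792]
tool_rot: [2.459, 1.947, 0.003]
ft_force: [0.2, -0.5, 0.1]
grip_width: 0.003
grip_force: 0.0
time: 11.65
position: [0.6177, 0.1096, 0.2002]
tool_rot: [2.452, 1.961, 0.011]
ft_force: [-0.0, 1.2, 0.8]
grip_width: 0.006
grip_force: 0.0
t 11.65 now stand [  0.7  36.2 200.2] F [-0.   1.2  0.8]
```

View pics/s8.png

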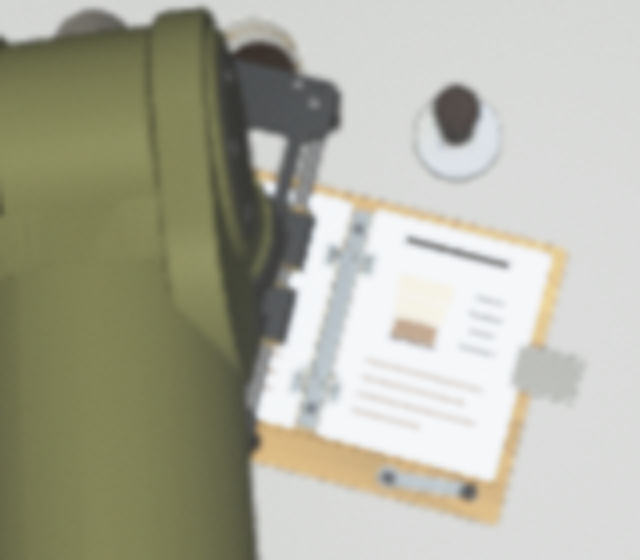

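The leaf lies flat on the right with its tab at crop (550,372). The right holder is still along the ledge, stud at crop (468,491), i.e. pixel (267,222.8). Next is the right holder.

```bash
python3 -m jog '[[[-30,-25,0,0,0,0,0],[-65,-55,10,0,0,0,0],[-100,-85,30,0,0,0,0],[-130,-108,60,0,0,0,0],[-146,-121,95,0,0,0,0],[-146,-121,120,0,0,0,0],[-146,-121,120,0,0,0,0]]]'
python3 - <<'E'
from h import *
f=lambda p:(-85+52*np.cos(p),-60-52*np.sin(p))
rows([(-118,-111,49,0)]+[(round(f(p)[0]-16),round(f(p)[1]),49,0) for p in(1.48,1.3,1.1,.9,.75)])
d=cam('top'); s=ctrl.get_state()
Rs,o=S();P=onplane(d,[[267-.3,222.75-.3]],.058)[0];print('stud',Rs.inv().apply(P-o)*1000)
E
```

```text
time: 12.4
position: [0.4624, -0.0151, 0.0758]
tool_rot: [2.464, 1.948, -0.006]
ft_force: [0.1, -0.5, 0.5]
grip_width: 0.007
grip_force: 0.0
t 12.4 now stand [-121.6 -120.9   75.8] F [ 0.1 -0.5  0.5]
(-118, -111, 49, 0) [10.0, 4.0, 27.0] [-0.1, 0.2, -0.0]
(-96, -112, 49, 0) [9.0, 26.0, 27.0] [-0.1, 0.2, -0.0]
(-87, -110, 49, 0) [11.0, 35.0, 27.0] [-0.1, 0.2, -0.0]
(-77, -106, 49, 0) [15.0, 45.0, 27.0] [-0.1, 0.2, -0.0]
(-69, -101, 49, 0) [20.0, 53.0, 27.0] [-0.1, 0.2, -0.0]
(-63, -95, 49, 0) [26.0, 59.0, 27.0] [-0.1, 0.2, -0.0]
stud [ -81.38418058 -109.09917013   58.        ]
```

```bash
python3 -m jog '[[[0,0,0,0,0,0,0],[0,0,0,0,0,0,0],[0,0,0,0,0,0,0]]]' >/dev/null
python3 -c "
from h import *
rows([(-96,-110,49,0),(-77,-105,49,0),(-63,-94,49,0)])"
```

```text
t 12.75 now stand [-117.2 -118.4   79.9] F [1.  0.4 0.6]
(-96, -110, 49, 0) [8.0, 21.0, 31.0] [0.4, 0.0, 0.1]
(-77, -105, 49, 0) [13.0, 40.0, 31.0] [0.4, 0.0, 0.1]
(-63, -94, 49, 0) [24.0, 54.0, 31.0] [0.4, 0.0, 0.1]
```

```bash
python3 -m jog '[[[8,0,15,0,0,0,0],[8,0,31,0,0,0,0],[8,10,31,0,0,0,0],[8,21,31,0,0,0,0],[10,29,31,0,0,0,0],[12,37,31,0,0,0,0],[15,44,31,0,0,0,0],[19,50,31,0,0,0,0],[24,55,31,0,0,0,0],[24,55,31,0,0,0,0]]]'
python3 -c "
from h import *
rows([])"
python3 -m jog '[[[-4,-12,0,0,0,0,0],[-12,-12,-40,0,0,0,0],[-30,-10,-70,0,0,0,0],[-50,0,-70,0,0,0,0],[-50,18,-70,0,0,0,0],[-50,18,-70,0,0,0,0],[-50,18,-70,0,0,0,0]]]'
python3 - <<'E'
from h import *
rows([(-43,-120,49,0),(-40,-100,49,0),(-35,-79,49,0)])
d=cam('top')
cv2.imwrite('pics/s9.png',cv2.resize(d['image'][120:240,150:310,::-1],None,fx=4,fy=4,interpolation=cv2.INTER_CUBIC))
E
```

```text
time: 13.75
position: [0.5262, -0.0024, 0.0481]
tool_rot: [2.458, 1.949, 0.004]
ft_force: [0.5, 0.5, 0.0]
grip_width: 0.005
grip_force: 0.0
t 13.75 now stand [-62.5 -93.8  48.1] F [0.5 0.5 0. ]
time: 14.45
position: [0.5296, -0.0557, 0.1177]
tool_rot: [2.46, 1.948, 0.002]
ft_force: [0.7, -0.4, 0.7]
grip_width: 0.005
grip_force: 0.0
t 14.45 now stand [ -46.9 -144.9  117.7] F [ 0.7 -0.4  0.7]
(-43, -120, 49, 0) [25.0, 4.0, 69.0] [0.2, 0.1, 0.1]
(-40, -100, 49, 0) [45.0, 7.0, 69.0] [0.2, 0.1, 0.1]
(-35, -79, 49, 0) [66.0, 12.0, 69.0] [0.2, 0.1, 0.1]
```

View pics/s9.png

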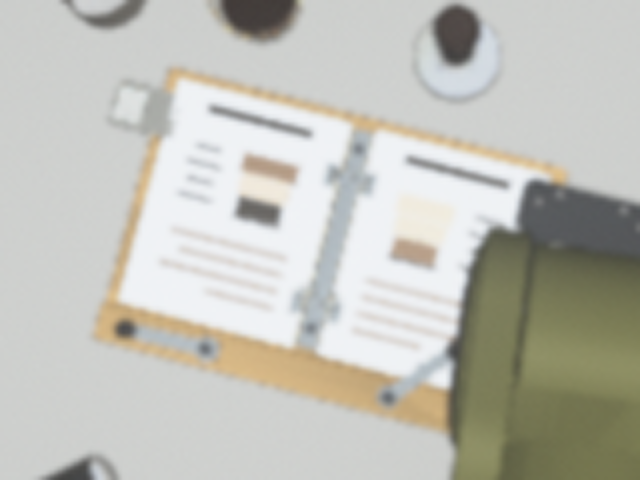

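The right holder has swung to about 0.7 rad (stud at crop (453,352), pivot at (387,397)). The left side is in order. Now for the second push, inward.

```bash
python3 -m jog '[[[22,4,25,0,0,0,0],[23,4,55,0,0,0,0],[23,4,69,0,0,0,0],[31,4,69,0,0,0,0],[39,6,69,0,0,0,0],[46,8,69,0,0,0,0],[53,9,69,0,0,0,0],[60,11,69,0,0,0,0],[66,12,69,0,0,0,0],[66,12,69,0,0,0,0]]]'
python3 -c "
from h import *
rows([])"
python3 -m jog '[[[-12,0,0,0,0,0,0],[-20,0,-40,0,0,0,0],[-40,0,-90,0,0,0,0],[-80,-30,-130,0,0,0,0],[-120,-60,-150,0,0,0,0],[-160,-90,-150,0,0,0,0],[-160,-90,-150,0,0,0,0],[-160,-90,-150,0,0,0,0]]]'
python3 - <<'E'
from h import *
rows([])
d=cam('top')
cv2.imwrite('pics/s10.png',cv2.resize(d['image'][120:240,150:310,::-1],None,fx=4,fy=4,interpolation=cv2.INTER_CUBIC))
E
```

```text
time: 15.5
position: [0.5585, 0.007, 0.0493]
tool_rot: [2.458, 1.95, 0.004]
ft_force: [-0.1, 0.4, 0.2]
grip_width: 0.005
grip_force: 0.0
t 15.5 now stand [-33.2 -77.2  49.3] F [-0.1  0.4  0.2]
time: 16.3
position: [0.4308, -0.1327, 0.1995]
tool_rot: [2.466, 1.94, 0.007]
ft_force: [-0.2, -0.2, -0.5]
grip_width: 0.002
grip_force: 0.0
t 16.3 now stand [-125.2 -242.6  199.5] F [-0.2 -0.2 -0.5]
```

View pics/s10.png

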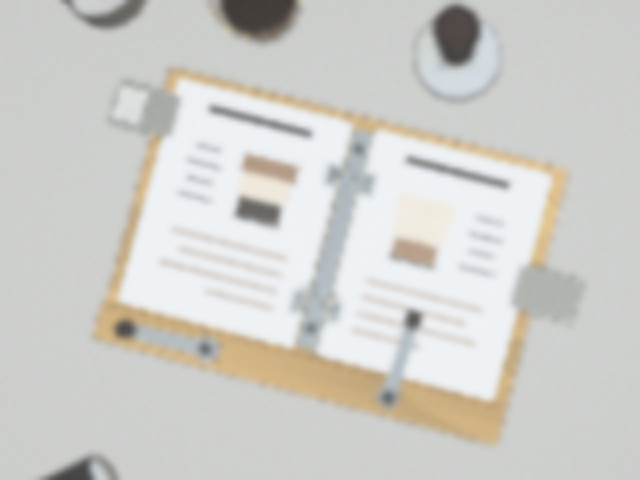

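The leaf is flat on the right, the second leaf is flat on the left and the left holder lies along the ledge. The right holder points straight away (pivot at (387,397), stud at (413,319), parallel to the rings within a few degrees), and the robot is clear.

```bash
python3 -c "
from bench import ctrl
print(ctrl.close_job())"
```

```text
the job is handed in; nothing more can be done
None
```

The job is handed in (no verdict was returned), and the last picture shows the top leaf flat on the right under the right holder, the second leaf flat on the left, the left holder along the ledge, and the stand and the things in view where they were.

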